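# Press a coverglass down with a coaxial coarse and fine drive

### The arm

A 6-joint arm with a two-finger parallel gripper is mounted at the origin on the work surface. World frame = base frame: x ahead of the robot, y to its left, z up, the work surface at z = 0. Lengths are in m, angles in rad, forces in N, time in s.
With the tool pointing down it reaches from about 0.3 to 0.875 m from the base axis. Payload 6.4 kg.
Tool frame: the origin (TCP) lies on the mounting face of the last link; the fingertips stand 173 mm ahead of it and the grasp point (between the pads) lies 155 mm ahead of it (ctrl.grip_point_offset is the distance from the TCP to the grasp point, in m); z points along the fingers, y is the line along which they close (so a half turn about z gives the same grasp; the last joint's range is limited). The gripper opens to 85 mm and grips with 20 to 120 N. Pads are 22 mm wide; open, the fingers measure 114 mm over their backs; the gripper's body (76 mm by 85 mm) begins 54 mm behind the grasp point. The pads swing forward as they close: fully open they stand 13 mm farther back than shut.
Start: joints at [-1.404, 0.181, 1.607, -0, 1.354, -0.206], TCP at [0.209, -0.536, 0.405] pointing down, gripper open.
Joint ranges: [-2.99, 2.99], [-0.89, 2.07], [0.3, 2.58], [-1.14, 4.28], [0, 2.63], [-3.12, 3.12]. Speed limits (rad/s): [2.57, 2.57, 3.01, 3.14, 3.14, 3.14].

### API

Orientations are given as a unit quaternion [w, x, y, z].
In Python, from bench import status, imaging, ctrl, models gives the robot as it stands.
- The arm moves only by the tool send_rows, never from a script. Its argument "commands" is a list that holds one entry, the list of rows, each a list of 6 numbers: the shift along the tool's x, y, z normalised to -1 to 1, where 1 is 3 cm, then the turn, a rotation vector about the tool's x, y, z normalised to -1 to 1, where 1 is 0.1 rad. A call has 1 to 8 rows; each row shifts and turns the commanded pose from where the row before left it, along the tool's axes as they then stand; what a row does not reach is not made up. A row lasts 1/12 s, in which the tool goes at most 41.7 mm and 7.16 degrees, less where a joint would pass 70% of its speed; a pose out of reach is approached as far as the arm can. A call with a number of a shift or a turn outside -1 to 1 is refused whole. A call with a gripper value outside its range is refused whole. "jaw" is the opening, from 0 (shut) to 1 (fully open), set as the call begins (left out, the last holds). The fingers move at their own pace and stop on an object; the grip force is fixed at half the most. Time passes only in rows, so rows that do not move let the fingers close. It gives the time, the measured TCP pose, the force, the opening and the grip force at its end, in the units of the state.
- status.get_obs(): the state, without advancing time (a new reading comes with each control period).
- imaging.camera(name): name is "side" or "top" or "wrist"; returns a dict with "image" (420x560x3 uint8, blue, green, red), "depth" (420x560 float32, m along the optical axis (not along the pixel's ray), 0 where there is no reading), "mtx" (3x3 intrinsics, pixels), "pose" (4x4, takes a point from camera to world coordinates). Camera axes: x right, y down, z forward; pixel columns grow to the right and rows downward; lengths in m; the calibration is good to about 2 mm. A picture is of the moment at which its call begins.
- ctrl.hand_in(): hands the job in; it is judged then, once.
Trained networks look in a picture, given as the dict that the camera call returned (one of the last four; its "shot" number tells which), for a name from the list of things; names that differ only in an ending like _2 or _b are one class to them, and where a whole thing is asked for, a point or a joint stands for the part that bears it (a point fixed in the world has none). Each returns a list of dicts, best first, with "confidence" (0 to 1); they miss things now and then, are a little off and sometimes report something else, mostly with a low value. They report only what shows in the picture. A call takes as long as a camera call.
- models.recognise(picture, name): "centre" ([column, row] in pixels, amid what is visible of it).
- models.regions_of(picture, name): "region" (420x560 bool, what is visible of it) and "centre" ([column, row] in pixels, amid what is visible of it).
The state is a dict: "time_s": time; "q": joint angles; "dq": joint speeds; "joint_efforts": joint torques, N m; "eef_pos": TCP position; "eef_rot": TCP orientation; "wrist_force": force on the tool from outside, world axes, zero at the start; "torque": the same for the moment, N m; "opening": opening from 0.0 (shut) to 1.0 (fully open); "grasp_force": force on a finger pad.
Only numpy, scipy, OpenCV 4.12 (cv2) and the standard library are available. Lean on these libraries where they do the work, as an engineer would, in place of code of your own. Each camera call takes 0.05 s, during which the arm holds its last target. There are 200 camera calls.

### The job

On the small coverglass press, turn the large lower knob clockwise until the foot just rests on the glass and the dial needle has clearly lifted off its rest but is not past the first short mark. Then bring the needle onto the long mark with the small upper knob, turned clockwise, and let go. Be gentle: do not let the needle reach the last, double mark even for a moment, and leave the things round about where they are.

Things in the scene. Friction and masses are not known exactly. Their poses are not given: they have to be found in the camera images.
- press: the press, a fixed white stand: base plate 170 (x) by 320 (y) by 30 mm, origin at the centre of its underside. In its frame the knob pair stands at x 0, y -100 mm; a post at y +138 mm, up to 186 mm high, carries a head (70 by 125 mm, y 29 to 154 mm) that slides down it; on it a round white dial 90 mm across, face up, centre at y +80 mm, 145 to 170 mm high. A jar and a spare carrier stand on its -x edge
- coarse_grip (a point): on the knob axis, at the height to grip the large lower (coarse) knob: a round ribbed black knob 60 mm across, from 64 to 86 mm above the table (this point at 77 mm). Under it a grey hub 84 mm across whose top is 45 mm above the table. Turns about the vertical; stiff, friction about 0.08 N m. Does not itself turn or move
- fine_grip (a point): on the same axis, at the height to grip the small upper (fine) knob: a round ribbed black knob 28 mm across, from 100 to 122 mm above the table (this point at 113 mm), on a thin neck above the large knob. Turns about the vertical, independently of the large one, friction about 0.03 N m
- coarse (a joint): angle of the large knob, rad, 0 at the start and at its stop, grows clockwise seen from above, to 4.0. The foot starts 4 to 11 mm above the glass, different each time. Each rad lowers the head with the foot 5 mm, the needle then goes 4 rad per rad of this knob once the foot is on the glass
- fine (a joint): angle of the small knob, rad, 0 at the start, -5 to 5, grows clockwise seen from above. Each rad raises the anvil under the slide 1.2 mm, so the needle goes about 0.96 rad per rad of this knob once the foot is on the glass; both knobs stay where they are left
- needle (a joint): angle of the dial needle, rad, clockwise from above: the force gauge of the spring foot. 0 on its rest (pointing to the press's +y); it lifts when the foot presses on the glass (1.5 N at first touch, then 1.5 N and 0.8 rad per mm). Short mark at 0.7, long mark at 1.6, double mark at 2.45 and 2.6
- carrier: the slide carrier being worked on, a loose aluminium plate 34 by 84 by 8 mm with a glass slide and coverglass in its top, lying on the anvil under the steel foot (16 mm across) of the head; origin at the centre of its underside, glass 8 mm above
- spare_carrier: a like carrier lying on the front of the base plate; leave alone; origin at the centre of its underside
- medium_jar: small jar, 32 mm across, 50 mm high, on the front of the base plate; leave alone; origin at its underside
- forceps: steel forceps 125 mm long lying in front of the press; leave alone; origin mid-length
- petri_dish: closed dish 92 mm across, 15 mm high, in front of the press; leave alone; origin at its underside
- stain_bottle: bottle 56 mm across, 110 mm high, beside the knob end of the press; leave alone; origin at its underside
- slide_box: flat box 94 by 174 by 34 mm beside the post end; leave alone; origin at its underside
- tube_rack: rack of capped tubes 60 by 130 by 80 mm behind the press; leave alone; origin at its underside
- pipette: pipette 230 mm long, 22 mm high, lying behind the press; leave alone; origin near its middle

How it is judged:
By the outcome, as a careful person would: the job done as asked, in the order asked, and still so for the second after the job is handed in, with the robot touching nothing.
It also fails if it takes over 72 s, if anything falls off the work surface, if the arm or the gripper's body presses on something with over 40 N, if the wrist force passes 120 N, or if a joint passes its speed limit or range.

## Working session

There is one attempt and no reset: what is moved stays moved. The work goes in short steps, Python scripts to look and compute and a tool call to move; the robot and the scene stay as the last step left them, time stands still between calls to the robot, and variables do not carry over. Pictures are saved under pics/ and viewed, at most 10 in all, crops included, and the job is handed in when it is done.

Besides the shell and the picture viewer there is one more tool, called after "Call:" as name(argument=value, ...) on one line, values as JSON. send_rows: Moves the arm, as the interface text tells. Its arguments: {"type":"object","properties":{"commands":{"type":"array"},"jaw":{"type":"number"}},"required":["commands"]}

```bash
mkdir -p pics; ls; cat > h.py <<'E'
import numpy as np, cv2
from bench import status, imaging, ctrl, models
def world(p,uv,d=None):
    u,v=int(round(uv[0])),int(round(uv[1]))
    if d is None:
        w=p["depth"][max(v-2,0):v+3,max(u-2,0):u+3]; d=np.median(w[w>0])
    x=np.linalg.inv(p["mtx"])@[uv[0],uv[1],1]*d
    return (p["pose"]@np.r_[x,1])[:3]
def cloud(p,m):
    v,u=np.nonzero(m&(p["depth"]>0)); d=p["depth"][v,u]
    x=(np.linalg.inv(p["mtx"])@np.stack([u,v,np.ones_like(u)]))*d
    return (p["pose"][:3,:3]@x).T+p["pose"][:3,3]
E
python3 - <<'E'
from h import *
np.set_printoptions(precision=4,suppress=True)
s=status.get_obs();print(s["time_s"],s["eef_pos"],s["eef_rot"],s["opening"],ctrl.grip_point_offset)
for c in("top","side"):
    p=imaging.camera(c);cv2.imwrite(f"pics/{c}0.png",p["image"])
    print(c,p["pose"][:3])
    for n in("coarse","fine","press","needle","carrier","stain_bottle","medium_jar"):
        for r in models.regions_of(p,n)[:2]:
            q=cloud(p,r["region"]); print(n,round(r["confidence"],2),r["centre"],r["region"].sum(),np.median(q,0) if len(q) else None, q.min(0) if len(q) else "",q.max(0) if len(q) else "")
E
```

```text
pics
0.0 [ 0.2094 -0.5352  0.4038] [-0.0009  0.9827  0.1853  0.    ] 0.9983176618591285 0.1547
top [[-0.0221 -0.9922  0.1228  0.4657]
 [-0.9997  0.0204 -0.0153  0.0638]
 [ 0.0126 -0.1231 -0.9923  1.0409]]
fine 0.43 [349.0, 250.4] 130 [ 0.4854 -0.1112  0.1217] [ 0.4725 -0.1252  0.1021] [ 0.4981 -0.0989  0.1262]
press 0.58 [325.8, 242.8] 5941 [ 0.5099 -0.0645  0.0306] [ 0.3831 -0.2078 -0.0029] [0.6693 0.1543 0.1652]
carrier 0.28 [352.0, 250.8] 119 [ 0.4841 -0.1107  0.1217] [ 0.4725 -0.1251  0.1021] [ 0.4958 -0.0989  0.1262]
stain_bottle 0.85 [409.5, 254.2] 538 [ 0.4691 -0.2668  0.0764] [ 0.4418 -0.302   0.0014] [ 0.4971 -0.2509  0.1159]
stain_bottle 0.74 [207.5, 192.9] 2394 [0.6472 0.237  0.0344] [0.579  0.1445 0.0036] [0.7151 0.3333 0.0402]
medium_jar 0.62 [296.8, 255.8] 148 [0.4736 0.0106 0.0795] [ 0.4584 -0.0048  0.0272] [0.4891 0.0254 0.0843]
side [[-0.8258 -0.2935  0.4816  0.084 ]
 [-0.5638  0.4492 -0.6931  0.75  ]
 [-0.0129 -0.8439 -0.5364  0.6686]]
coarse 0.59 [341.6, 212.8] 407 [ 0.4766 -0.1033  0.0834] [ 0.4527 -0.2645 -0.0022] [ 0.5769 -0.084   0.1027]
fine 0.46 [345.8, 200.3] 124 [ 0.4798 -0.107   0.1161] [ 0.4697 -0.1284  0.0988] [ 0.495  -0.0992  0.1231]
press 0.82 [314.3, 243.5] 4951 [ 0.4941 -0.032   0.0291] [ 0.3824 -0.285  -0.0039] [0.668  0.1545 0.1231]
needle 0.4 [307.6, 298.5] 1095 [0.4323 0.1481 0.014 ] [ 0.3896  0.0783 -0.0017] [0.4801 0.1887 0.0171]
carrier 0.84 [289.6, 241.2] 330 [0.5538 0.0486 0.0571] [0.5264 0.0035 0.0466] [0.5864 0.0863 0.0676]
stain_bottle 0.74 [375.2, 200.4] 676 [ 0.4599 -0.2634  0.0541] [ 0.4376 -0.4375 -0.0036] [ 0.5421 -0.2504  0.1113]
stain_bottle 0.56 [372.1, 268.3] 284 [ 0.3638 -0.0394  0.0034] [ 0.3238 -0.0817 -0.004 ] [0.4126 0.0163 0.0079]
medium_jar 0.62 [323.1, 244.9] 276 [0.4671 0.0159 0.065 ] [ 0.4558 -0.0736  0.027 ] [0.5236 0.0243 0.0817]
```

```bash
python3 - <<'E'
import cv2,numpy as np
a=cv2.imread("pics/top0.png")[130:340,150:450];b=cv2.imread("pics/side0.png")[110:320,200:500]
cv2.imwrite("pics/m0.png",np.vstack([cv2.resize(a,(428,300)),cv2.resize(b,(428,300))]) )
E
```

```text
(no output)
```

View pics/m0.png

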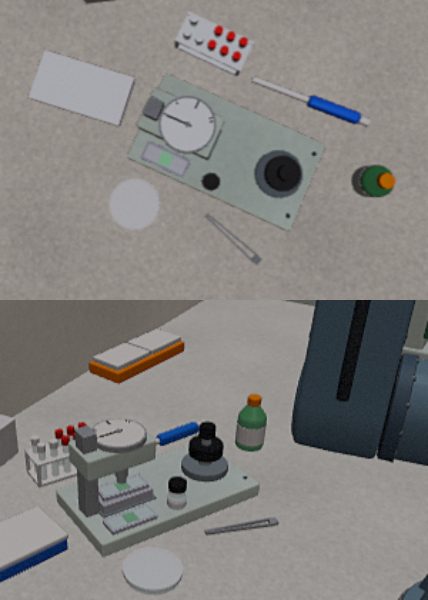

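The view shows the knob pair at crop (283,173), the dial at (187,125) with its needle pointing left, and space around the knobs. I'll work out the axis and dial centre from the depth data.

```bash
python3 - <<'E'
from h import *
np.set_printoptions(precision=4,suppress=True)
p=imaging.camera("top")
q=cloud(p,np.ones((420,560),bool))
n=np.hypot(q[:,0]-.487,q[:,1]+.112)<.06
for lo,hi in((.118,.128),(.08,.09),(.042,.05)):
    k=q[n&(q[:,2]>lo)&(q[:,2]<hi)];(c,r)=cv2.minEnclosingCircle(k[:,:2].astype(np.float32));print(len(k),k.mean(0),c,r)
d=q[(q[:,2]>.16)&(q[:,2]<.178)&(abs(q[:,0]-.56)<.1)&(abs(q[:,1]-.06)<.1)]
print(len(d),cv2.minEnclosingCircle(d[:,:2].astype(np.float32)))
E
```

```text
110 [ 0.4855 -0.1129  0.1221] (0.4856649339199066, -0.11262552440166473) 0.013650313951075077
355 [ 0.4852 -0.1107  0.086 ] (0.4854934811592102, -0.1128259226679802) 0.030213315039873123
337 [ 0.4844 -0.1031  0.0452] (0.4857120215892792, -0.11308393627405167) 0.04193751513957977
1269 ((0.5660474300384521, 0.061448145657777786), 0.057460714131593704)
```

Call:
send_rows(commands=[[[0.8,-0.58,0,0,0,0],[0.8,-0.58,0,0,0,0],[0.8,-0.58,0,0,0,0],[0.8,-0.58,0,0,0,0],[0.8,-0.58,0,0,0,0],[0.8,-0.58,0,0,0,0],[0.8,-0.58,0,0,0,0],[0.8,-0.58,0,0,0,0]]], jaw=1)

```text
time_s: 1.52
eef_pos: [0.3381, -0.3346, 0.4049]
eef_rot: [0.0, 0.983, 0.185, 0.0]
wrist_force: [-0.2, 0.2, -1.3]
opening: 1.001
grasp_force: 0.0
```

Call:
send_rows(commands=[[[0.8,-0.58,0,0,0,0],[0.8,-0.58,0,0,0,0],[0.8,-0.58,0,0,0,0],[0.8,-0.58,0,0,0,0],[0.8,-0.58,0,0,0,0],[0.8,-0.58,0,0,0,0],[0.8,-0.58,0,0,0,0],[0.8,-0.58,0,0,0,0]]])

```text
time_s: 2.18
eef_pos: [0.4663, -0.135, 0.405]
eef_rot: [0.0, 0.983, 0.185, 0.0]
wrist_force: [1.0, -0.4, 0.2]
opening: 0.998
grasp_force: 0.0
```

Call:
send_rows(commands=[[[0,0,0,0,0,-1],[0,0,0,0,0,-1],[0,0,0,0,0,-1],[0,0,0,0,0,-1],[0,0,0,0,0,-1],[0,0,0,0,0,-1],[0,0,0,0,0,-1],[0,0,0,0,0,-1]]])

```text
time_s: 2.85
eef_pos: [0.4657, -0.1363, 0.4048]
eef_rot: [0.0, 0.832, 0.555, 0.0]
wrist_force: [0.6, 0.5, 0.3]
opening: 1.0
grasp_force: 0.0
```

Call:
send_rows(commands=[[[0,0,0,0,0,-1],[0,0,0,0,0,-1],[0,0,0,0,0,-1],[0,0,0,0,0,-1],[0,0,0,0,0,-1],[0,0,0,0,0,-1],[0,0,0,0,0,-1],[0,0,0,0,0,-1]]])

```text
time_s: 3.52
eef_pos: [0.4657, -0.1364, 0.4048]
eef_rot: [0.0, 0.55, 0.835, 0.0]
wrist_force: [0.2, -0.5, 0.6]
opening: 1.001
grasp_force: 0.0
```

Call:
send_rows(commands=[[[0,0,0,0,0,-1],[0,0,0,0,0,-1],[0,0,0,0,0,-1],[0,0,0,0,0,-1],[0,0,0,0,0,-1],[0,0,0,0,0,-1],[0,0,0,0,0,0]]])

```text
time_s: 4.1
eef_pos: [0.4657, -0.1364, 0.4048]
eef_rot: [0.0, 0.279, 0.96, -0.0]
wrist_force: [-0.7, 0.6, -0.4]
opening: 1.002
grasp_force: 0.0
```

Call:
send_rows(commands=[[[-0.07,0.51,0,0,0,0],[-0.07,0.51,0,0,0,0],[0,0,0,0,0,0]]])

```text
time_s: 4.35
eef_pos: [0.4865, -0.1117, 0.4049]
eef_rot: [0.0, 0.282, 0.96, 0.0]
wrist_force: [0.6, 0.4, 0.9]
opening: 0.999
grasp_force: 0.0
```

```bash
python3 - <<'E'
from h import *
np.set_printoptions(precision=4,suppress=True)
s=status.get_obs();print(s["q"],s["eef_pos"],s["time_s"])
p=imaging.camera("wrist");q=cloud(p,np.ones((420,560),bool))
n=np.hypot(q[:,0]-.487,q[:,1]+.112)<.06
for lo,hi in((.116,.128),(.08,.09),(.040,.05)):
    k=q[n&(q[:,2]>lo)&(q[:,2]<hi)]
    if len(k):print(len(k),k.mean(0),cv2.minEnclosingCircle(k[:,:2].astype(np.float32)))
t=imaging.camera("top")
cv2.imwrite("pics/w1.png",np.hstack([p["image"][::1,::1][:, :400],cv2.resize(t["image"][180:260,240:320],(400,420),interpolation=cv2.INTER_CUBIC)]))
E
```

```text
[-0.4642  0.0087  1.7935  0.001   1.3388 -1.4644] [ 0.4865 -0.1117  0.4049] 4.35
1052 [ 0.4823 -0.1141  0.1217] ((0.4833659827709198, -0.1146334856748581), 0.014752447605133057)
2471 [ 0.4786 -0.1112  0.086 ] ((0.48318880796432495, -0.11443533003330231), 0.03050260804593563)
1907 [ 0.4677 -0.1037  0.045 ] ((0.48331642150878906, -0.11439010500907898), 0.04215776175260544)
```

View pics/w1.png

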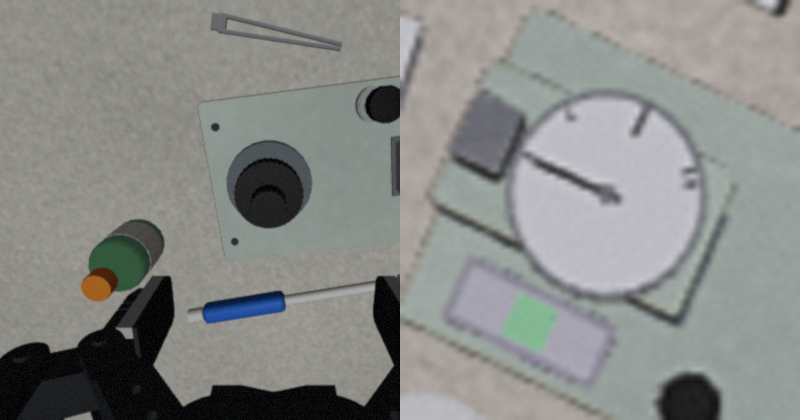

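The wrist view shows the knob pair at (268,190). The dial crop shows the needle on its rest, pointing left, with the short mark at (570,117), the long mark at (640,118) and the double mark at (690,178). I'm building a needle reader from the top camera, then descending.

```bash
cat >> h.py <<'E'
C=np.array([.0,.0])
def rect(p,c,phi0=0,z=.170):
    "polar unwrap of the dial: rows = angle clockwise from above starting at world yaw phi0, cols = radius 0..50 mm"
    a=np.arange(-.6,3.4,.01); r=np.arange(0,.05,.0005)
    A,R=np.meshgrid(phi0-a,r,indexing="ij")
    X=np.stack([c[0]+R*np.cos(A),c[1]+R*np.sin(A),np.full_like(A,z),np.ones_like(A)],-1)
    q=X@np.linalg.inv(p["pose"]).T; uv=q[...,:3]@p["mtx"].T; uv=(uv[...,:2]/uv[...,2:]).astype(np.float32)
    g=cv2.cvtColor(p["image"],cv2.COLOR_BGR2GRAY)
    return a,r,cv2.remap(g,uv[...,0],uv[...,1],cv2.INTER_CUBIC)
def dips(prof,a,k=4):
    from scipy.signal import find_peaks
    from scipy.ndimage import gaussian_filter1d
    y=np.median(prof)-gaussian_filter1d(prof.astype(float),3)
    i,_=find_peaks(y,height=8,distance=8); i=sorted(i,key=lambda j:-y[j])[:k]
    return [(round(float(a[j]),2),round(float(y[j]))) for j in i]
E
python3 - <<'E'
from h import *
p=imaging.camera("top")
g=cv2.cvtColor(p["image"],cv2.COLOR_BGR2GRAY)
q=cloud(p,np.ones((420,560),bool));P=p["mtx"]
# bright round face -> centre
m=np.zeros_like(g);b=(g>np.percentile(g[200:235,262:300],50)-25).astype(np.uint8);b[:, :255]=0;b[:,305:]=0;b[:190]=0;b[245:]=0
b=cv2.morphologyEx(b,cv2.MORPH_CLOSE,np.ones((5,5)))
n,l,s,c=cv2.connectedComponentsWithStats(b);i=1+s[1:,4].argmax();print(s[i],c[i])
for d in [world(p,c[i])]: print(d)
cen=world(p,c[i])[:2]
phi=np.arctan2(*( (cen-[.4851,-.1132])[::-1]));print(phi)
for R in((.012,.030),(.031,.043)):
    a,r,im=rect(p,cen,phi);k=(r>R[0])&(r<R[1]);print(R,dips(im[:,k].mean(1),a))
E
```

```text
[ 263  199   42   40 1188] [282.58501684 217.48569024]
[0.56093683 0.04448689 0.16419281]
1.1225183476340252
(0.012, 0.03) [(-0.02, 112), (1.44, 10)]
(0.031, 0.043) [(-0.02, 67), (1.48, 58), (2.38, 39), (2.55, 39)]
```

Call:
send_rows(commands=[[[0.02,-0.09,1,0,0,0],[0,0,1,0,0,0],[0,0,1,0,0,0],[0,0,1,0,0,0],[0,0,0.7,0,0,0],[0,0,0.6,0,0,0],[0,0,0.5,0,0,0],[0,0,0,0,0,0]]])

```text
time_s: 5.17
eef_pos: [0.482, -0.1147, 0.2277]
eef_rot: [-0.003, 0.281, 0.96, 0.0]
wrist_force: [-0.9, 0.2, 1.0]
opening: 0.995
grasp_force: 0.0
```

Call:
send_rows(commands=[[[0,0,0,0,0,0],[0,0,0,0,0,0]]])

```text
time_s: 5.33
eef_pos: [0.484, -0.1154, 0.2317]
eef_rot: [0.001, 0.281, 0.96, -0.0]
wrist_force: [-0.2, 0.3, -0.1]
opening: 1.001
grasp_force: 0.0
```

```bash
python3 - <<'E'
from h import *
np.set_printoptions(precision=4,suppress=True)
s=status.get_obs();print(s["eef_pos"],s["q"],s["wrist_force"])
p=imaging.camera("top")
q=cloud(p,np.ones((420,560),bool))
k=q[(np.hypot(q[:,0]-.561,q[:,1]-.05)<.055)&(q[:,2]>.155)];print(np.percentile(k[:,2],[5,50,95]))
best=[]
for z in(.165,.170):
  for dx in np.arange(-.006,.0061,.001):
    for dy in np.arange(-.006,.0061,.001):
      a,r,im=rect(p,np.array([.5609+dx,.0445+dy]),1.1225,z)
      d=dips(im[:,(r>.031)&(r<.043)].mean(1),a,5)
      d=sorted(x[0] for x in d)
      d=[min(d,key=lambda v:abs(v-t)) for t in(0,1.6,2.45,2.6)]
      e=np.array(d)-[0,1.6,2.45,2.6];
      best.append((np.sum((e-e.mean())**2),z,dx,dy,e.mean(),d))
best.sort(key=lambda b:b[0])
for b in best[:6]:print(b)
E
```

```text
[ 0.484  -0.1154  0.2317] [-0.4729  0.2467  1.9244 -0.0001  0.9692 -1.474 ] [-0.1936  0.3269 -0.1104]
[0.1608 0.1638 0.1689]
(np.float64(7.500000000000001e-05), 0.165, np.float64(0.002), np.float64(0.004), np.float64(0.0025), [0.01, 1.6, 2.45, 2.6])
(np.float64(0.00020000000000000036), 0.165, np.float64(0.002), np.float64(0.003000000000000001), np.float64(-0.010000000000000063), [-0.01, 1.58, 2.44, 2.6])
(np.float64(0.0002749999999999984), 0.17, np.float64(0.002), np.float64(0.004999999999999999), np.float64(0.017499999999999905), [0.01, 1.63, 2.46, 2.62])
(np.float64(0.00029999999999999585), 0.17, np.float64(0.002), np.float64(0.004), np.float64(0.004999999999999895), [-0.01, 1.61, 2.46, 2.61])
(np.float64(0.0004999999999999986), 0.17, np.float64(0.001), np.float64(0.003000000000000001), np.float64(-0.015000000000000069), [0.0, 1.57, 2.43, 2.59])
(np.float64(0.000674999999999993), 0.17, np.float64(0.002), np.float64(0.003000000000000001), np.float64(-0.007500000000000059), [-0.02, 1.58, 2.45, 2.61])
```

Call:
send_rows(commands=[[[0.02,0.06,0,0,0,0],[0,0,0,0,0,0],[0,0,0,0,0,0],[0,0,0,0,0,0],[0,0,0,0,0,0],[0,0,0,0,0,0]]], jaw=0.55)

```text
time_s: 5.88
eef_pos: [0.4842, -0.1141, 0.2324]
eef_rot: [0.0, 0.28, 0.96, -0.002]
wrist_force: [-9.0, -6.4, 11.7]
opening: 0.673
grasp_force: 62.0
```

Call:
send_rows(commands=[[[0,-0.03,0,0,0,0.5],[0,0,0,0,0,0.5],[0,0,0,0,0,0.5],[0,0,0,0,0,0.5],[0,0,0,0,0,0.5],[0,0,0,0,0,0.5],[0,0,0,0,0,0.5],[0,0,0,0,0,0]]])

```text
time_s: 6.55
eef_pos: [0.484, -0.1144, 0.2324]
eef_rot: [0.001, 0.444, 0.896, -0.001]
wrist_force: [-5.0, -1.5, 11.3]
opening: 0.672
grasp_force: 62.1
```

```bash
cat >> h.py <<'E'
def read(tag=None,drop=0):
    p=imaging.camera("top"); z=.165-drop
    a,r,im=rect(p,np.array([.5629,.0485]),1.1225,z)
    q=cloud(p,np.ones((420,560),bool)); k=q[(np.hypot(q[:,0]-.563,q[:,1]-.0485)<.035)&(q[:,2]>.14)&(q[:,2]<.18)]
    s=status.get_obs()
    print("t",round(s["time_s"],2),"faceZ",round(float(np.mean(k[:,2])),4),len(k),"needle",dips(im[:,(r>.012)&(r<.028)].mean(1),a),"rim",dips(im[:,(r>.031)&(r<.043)].mean(1),a,5))
    print("q6",round(s["q"][5],3),"F",np.round(s["wrist_force"],1),"T",np.round(s["torque"],2),"grip",round(s["grasp_force"],1),np.round(s["eef_pos"],4))
    return p
E
python3 -c "
from h import *
read()"
```

```text
t 6.6 faceZ 0.162 763 needle [(0.0, 113)] rim [(0.0, 57), (1.61, 54), (2.61, 40), (2.45, 31), (0.7, 28)]
q6 -1.121 F [-5.4 -1.8 10.8] T [-0.46  1.07 -0.09] grip 62.1 [ 0.484  -0.1143  0.2324]
```

Call:
send_rows(commands=[[[0,0,0,0,0,0.6],[0,0,0,0,0,0.6],[0,0,0,0,0,0.6],[0,0,0,0,0,0.6],[0,0,0,0,0,0.6],[0,0,0,0,0,0.6],[0,0,0,0,0,0.3],[0,0,0,0,0,0]]])

```text
time_s: 7.27
eef_pos: [0.484, -0.1143, 0.2324]
eef_rot: [0.001, 0.609, 0.793, -0.001]
wrist_force: [-5.3, -2.4, 10.5]
opening: 0.672
grasp_force: 62.1
```

```bash
python3 -c "
from h import *
read(drop=.003)
p=imaging.camera('side')
cv2.imwrite('pics/s2.png',cv2.resize(p['image'][205:275,245:335],(720,560),interpolation=cv2.INTER_CUBIC))"
```

```text
t 7.32 faceZ 0.1602 761 needle [(0.0, 113)] rim [(-0.01, 73), (1.61, 52), (2.61, 39), (0.7, 30), (2.44, 30)]
q6 -0.732 F [-6.1 -2.4 11.5] T [-0.4   1.12 -0.14] grip 62.1 [ 0.484  -0.1143  0.2324]
```

View pics/s2.png

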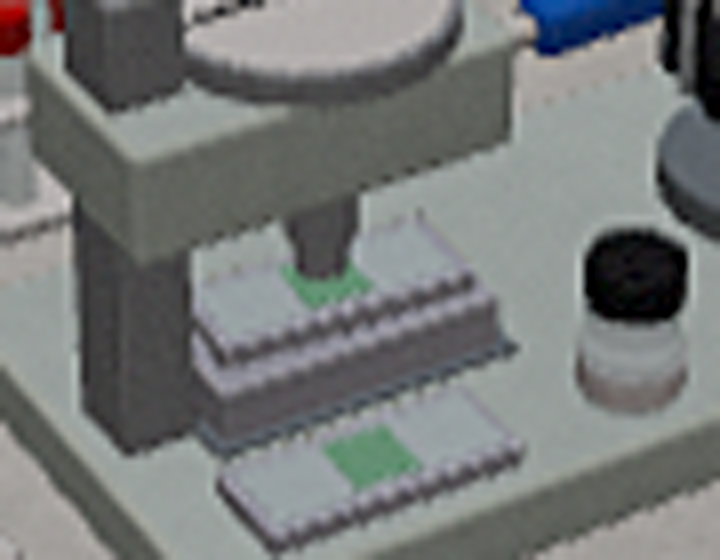

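The foot's tip, at (322,275), is still slightly above the coverglass. I'll go on in small steps of about 0.1 rad and read the needle each time.

Call:
send_rows(commands=[[[0,0,0,0,0,0.4],[0,0,0,0,0,0.4],[0,0,0,0,0,0.2],[0,0,0,0,0,0]]])

```text
time_s: 7.7
eef_pos: [0.484, -0.1143, 0.2324]
eef_rot: [0.001, 0.648, 0.762, -0.001]
wrist_force: [-4.5, -1.9, 11.2]
opening: 0.67
grasp_force: 62.1
```

```bash
python3 -c "
from h import *
read(drop=.0038)"
```

```text
t 7.75 faceZ 0.1596 759 needle [(0.0, 115)] rim [(0.0, 73), (1.61, 54), (2.61, 39), (0.71, 30), (2.44, 26)]
q6 -0.632 F [-4.7 -1.4 11.5] T [-0.33  1.17 -0.04] grip 62.1 [ 0.484  -0.1143  0.2324]
```

Call:
send_rows(commands=[[[0,0,0,0,0,0.4],[0,0,0,0,0,0.4],[0,0,0,0,0,0.2],[0,0,0,0,0,0]]])

```text
time_s: 8.08
eef_pos: [0.4841, -0.1143, 0.2325]
eef_rot: [0.001, 0.685, 0.728, -0.001]
wrist_force: [-4.4, -1.3, 11.6]
opening: 0.672
grasp_force: 62.0
```

```bash
python3 -c "
from h import *
read(drop=.0043)"
```

```text
t 8.13 faceZ 0.1592 759 needle [(0.0, 113)] rim [(0.0, 70), (1.61, 52), (0.71, 38), (2.61, 36), (2.45, 34)]
q6 -0.532 F [-4.4 -1.7 11.2] T [-0.37  1.15 -0.06] grip 62.0 [ 0.484  -0.1143  0.2324]
```

Call:
send_rows(commands=[[[0,0,0,0,0,0.4],[0,0,0,0,0,0.4],[0,0,0,0,0,0.2],[0,0,0,0,0,0]]])

```text
time_s: 8.47
eef_pos: [0.4841, -0.1143, 0.2324]
eef_rot: [0.001, 0.721, 0.693, -0.0]
wrist_force: [-4.3, -2.4, 10.7]
opening: 0.674
grasp_force: 62.0
```

```bash
python3 -c "
from h import *
read(drop=.0048)"
```

```text
t 8.52 faceZ 0.1587 755 needle [(0.0, 111)] rim [(0.0, 66), (1.61, 56), (0.71, 42), (2.6, 35), (2.45, 34)]
q6 -0.432 F [-4.  -1.1 10.8] T [-0.29  1.14 -0.15] grip 62.0 [ 0.484  -0.1143  0.2324]
```

Call:
send_rows(commands=[[[0,0,0,0,0,0.4],[0,0,0,0,0,0.4],[0,0,0,0,0,0.2],[0,0,0,0,0,0]]])

```text
time_s: 8.85
eef_pos: [0.484, -0.1143, 0.2324]
eef_rot: [0.001, 0.754, 0.656, -0.0]
wrist_force: [-4.8, -1.9, 10.8]
opening: 0.673
grasp_force: 62.0
```

```bash
python3 -c "
from h import *
read(drop=.0053)
p=imaging.camera('side')
cv2.imwrite('pics/s3.png',cv2.resize(p['image'][225:260,265:310],(720,560),interpolation=cv2.INTER_CUBIC))"
```

```text
t 8.9 faceZ 0.1581 759 needle [(0.0, 109)] rim [(0.0, 63), (1.61, 56), (0.71, 40), (2.6, 35), (2.44, 33)]
q6 -0.332 F [-3.8 -0.7 10.2] T [-0.27  1.16 -0.08] grip 62.0 [ 0.4841 -0.1143  0.2324]
```

View pics/s3.png

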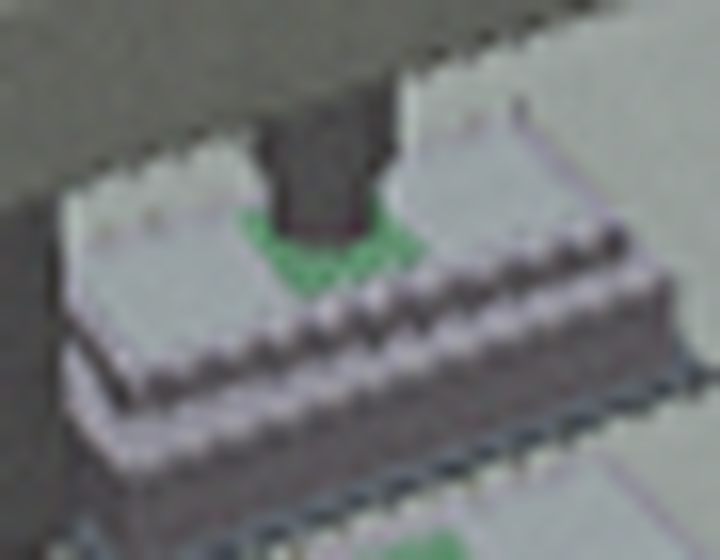

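The foot, at (320,240), still sits a little above the centre of the green glass. Continuing.

Call:
send_rows(commands=[[[0,0,0,0,0,0.4],[0,0,0,0,0,0.4],[0,0,0,0,0,0.2],[0,0,0,0,0,0]]])

```text
time_s: 9.28
eef_pos: [0.4841, -0.1143, 0.2324]
eef_rot: [0.001, 0.786, 0.618, -0.0]
wrist_force: [-4.7, -2.3, 10.8]
opening: 0.67
grasp_force: 62.0
```

```bash
python3 -c "
from h import *
read(drop=.0058)"
```

```text
t 9.33 faceZ 0.1577 759 needle [(0.0, 113)] rim [(1.61, 63), (0.0, 61), (0.71, 40), (2.6, 39), (2.44, 32)]
q6 -0.232 F [-4.2 -2.6 11.5] T [-0.29  1.15 -0.12] grip 62.0 [ 0.4841 -0.1143  0.2324]
```

Call:
send_rows(commands=[[[0,0,0,0,0,0.4],[0,0,0,0,0,0.4],[0,0,0,0,0,0.2],[0,0,0,0,0,0]]])

```text
time_s: 9.67
eef_pos: [0.4841, -0.1143, 0.2325]
eef_rot: [0.001, 0.816, 0.578, -0.0]
wrist_force: [-4.0, -2.2, 11.0]
opening: 0.675
grasp_force: 62.0
```

```bash
python3 -c "
from h import *
read(drop=.0063)"
```

```text
t 9.72 faceZ 0.1573 755 needle [(0.0, 113)] rim [(1.61, 62), (0.0, 60), (2.61, 35), (0.71, 35), (2.44, 32)]
q6 -0.132 F [-3.8 -2.2 10.5] T [-0.25  1.15 -0.1 ] grip 62.0 [ 0.4841 -0.1143  0.2324]
```

Call:
send_rows(commands=[[[0,0,0,0,0,0.4],[0,0,0,0,0,0.4],[0,0,0,0,0,0.2],[0,0,0,0,0,0]]])

```text
time_s: 10.05
eef_pos: [0.4841, -0.1143, 0.2325]
eef_rot: [0.001, 0.844, 0.536, -0.0]
wrist_force: [-3.8, -2.7, 10.2]
opening: 0.675
grasp_force: 62.0
```

```bash
python3 -c "
from h import *
read(drop=.0068)"
```

```text
t 10.1 faceZ 0.1567 750 needle [(0.0, 112)] rim [(1.6, 64), (0.0, 61), (0.71, 35), (2.44, 35), (2.6, 31)]
q6 -0.032 F [-2.7 -2.2 10.8] T [-0.13  1.11 -0.1 ] grip 62.0 [ 0.4841 -0.1143  0.2324]
```

Call:
send_rows(commands=[[[0,0,0,0,0,0.4],[0,0,0,0,0,0.4],[0,0,0,0,0,0.2],[0,0,0,0,0,0]]])

```text
time_s: 10.43
eef_pos: [0.4841, -0.1143, 0.2325]
eef_rot: [0.001, 0.87, 0.493, -0.0]
wrist_force: [-4.4, -2.1, 10.8]
opening: 0.674
grasp_force: 62.0
```

```bash
python3 -c "
from h import *
read(drop=.0073)"
```

```text
t 10.48 faceZ 0.1562 756 needle [(0.0, 109)] rim [(1.6, 65), (0.0, 60), (0.71, 35), (2.45, 32), (2.6, 27)]
q6 0.068 F [-4.9 -2.  11.1] T [-0.19  1.08 -0.11] grip 62.0 [ 0.4841 -0.1143  0.2324]
```

Call:
send_rows(commands=[[[0,0,0,0,0,0.4],[0,0,0,0,0,0.4],[0,0,0,0,0,0.2],[0,0,0,0,0,0]]])

```text
time_s: 10.82
eef_pos: [0.4841, -0.1143, 0.2324]
eef_rot: [0.001, 0.893, 0.449, -0.0]
wrist_force: [-4.4, -2.3, 10.7]
opening: 0.669
grasp_force: 62.0
```

```bash
python3 -c "
from h import *
read(drop=.0078)"
```

```text
t 10.87 faceZ 0.1558 751 needle [(0.0, 111)] rim [(1.6, 68), (0.0, 60), (0.71, 35), (2.45, 31), (2.6, 28)]
q6 0.168 F [-3.9 -2.4  9.7] T [-0.09  1.05 -0.16] grip 62.0 [ 0.4841 -0.1143  0.2324]
```

Call:
send_rows(commands=[[[0,0,0,0,0,0.4],[0,0,0,0,0,0.4],[0,0,0,0,0,0.2],[0,0,0,0,0,0]]])

```text
time_s: 11.2
eef_pos: [0.4841, -0.1143, 0.2325]
eef_rot: [0.001, 0.915, 0.404, 0.0]
wrist_force: [-2.7, -3.5, 10.5]
opening: 0.672
grasp_force: 62.0
```

```bash
python3 -c "
from h import *
read(drop=.0083)"
```

```text
t 11.25 faceZ 0.1552 753 needle [(0.01, 110)] rim [(1.6, 67), (0.0, 59), (0.71, 33), (2.44, 32), (2.6, 28)]
q6 0.268 F [-4.1 -2.1 10.1] T [-0.08  0.98 -0.06] grip 62.0 [ 0.4841 -0.1143  0.2324]
```

Call:
send_rows(commands=[[[0,0,0,0,0,0.4],[0,0,0,0,0,0.4],[0,0,0,0,0,0.2],[0,0,0,0,0,0]]])

```text
time_s: 11.58
eef_pos: [0.4841, -0.1144, 0.2324]
eef_rot: [0.001, 0.934, 0.358, 0.0]
wrist_force: [-4.1, -2.2, 9.4]
opening: 0.674
grasp_force: 62.0
```

```bash
python3 -c "
from h import *
read(drop=.0088)"
```

```text
t 11.63 faceZ 0.1547 749 needle [(0.34, 107)] rim [(1.6, 67), (0.34, 35), (2.44, 32), (0.71, 30), (2.6, 29)]
q6 0.368 F [-4.4 -3.1 11.1] T [-0.06  0.98 -0.12] grip 62.0 [ 0.4841 -0.1144  0.2324]
```

Needle at 0.34, clearly lifted and below the short mark. I'll let go, check it, then go up to the fine knob.

Call:
send_rows(commands=[[[0,0,0,0,0,0],[0,0,0,0,0,0],[0,0,0,0,0,0],[0,0,0,0,0,0],[0,0,0,0,0,0]]], jaw=1)

```text
time_s: 12.05
eef_pos: [0.4837, -0.1136, 0.2306]
eef_rot: [-0.0, 0.934, 0.358, -0.0]
wrist_force: [-0.1, 0.5, 0.4]
opening: 1.001
grasp_force: 0.0
```

Call:
send_rows(commands=[[[0,0,-0.4,0,0,0],[0,0,-0.4,0,0,0],[0,0,-0.36,0,0,0],[0,0,0,0,0,0],[0,0,0,0,0,0]]])

```text
time_s: 12.47
eef_pos: [0.484, -0.1138, 0.266]
eef_rot: [0.001, 0.934, 0.358, 0.001]
wrist_force: [-0.4, 0.4, -0.5]
opening: 0.998
grasp_force: 0.0
```

```bash
python3 -c "
from h import *
read(drop=.0088)"
```

```text
t 12.52 faceZ 0.1547 751 needle [(0.33, 109)] rim [(1.6, 67), (0.34, 34), (2.44, 32), (0.71, 30), (2.6, 29)]
q6 0.368 F [0.1 0.3 0.2] T [0.01 0.02 0.01] grip 0.0 [ 0.4837 -0.1137  0.2654]
```

Call:
send_rows(commands=[[[0,0,0,0,0,0],[0,0,0,0,0,0],[0,0,0,0,0,0],[0,0,0,0,0,0],[0,0,0,0,0,0],[0,0,0,0,0,0],[0,0,0,0,0,0],[0,0,0,0,0,0]]], jaw=0.2)

```text
time_s: 13.18
eef_pos: [0.4841, -0.1143, 0.2657]
eef_rot: [0.001, 0.934, 0.358, 0.0]
wrist_force: [2.8, -5.8, -3.7]
opening: 0.293
grasp_force: 59.0
```

```bash
python3 -c "
from h import *
read(drop=.0088)"
```

```text
t 13.23 faceZ 0.1548 750 needle [(0.33, 108)] rim [(1.6, 68), (0.34, 34), (2.44, 32), (0.71, 30), (2.6, 29)]
q6 0.368 F [ 2.1 -3.5 -2.6] T [-0.61 -0.44  0.01] grip 59.0 [ 0.4841 -0.1143  0.2657]
```

Gripped. I'll turn about 0.6 rad and then check.

Call:
send_rows(commands=[[[0,0,0,0,0,0.8],[0,0,0,0,0,1],[0,0,0,0,0,1],[0,0,0,0,0,1],[0,0,0,0,0,1],[0,0,0,0,0,1],[0,0,0,0,0,0.2],[0,0,0,0,0,0]]])

```text
time_s: 13.9
eef_pos: [0.4842, -0.1144, 0.2657]
eef_rot: [0.001, 0.998, 0.066, 0.001]
wrist_force: [3.4, -6.2, -4.2]
opening: 0.296
grasp_force: 59.0
```

```bash
python3 -c "
from h import *
read(drop=.0088)"
```

```text
t 13.95 faceZ 0.1548 749 needle [(0.9, 102)] rim [(1.6, 67), (2.44, 32), (0.89, 31), (2.6, 29), (0.71, 28)]
q6 0.968 F [ 3.6 -4.8 -4.4] T [-0.73 -0.52  0.03] grip 59.0 [ 0.4842 -0.1144  0.2657]
```

Call:
send_rows(commands=[[[0,0,0,0,0,1],[0,0,0,0,0,1],[0,0,0,0,0,1],[0,0,0,0,0,1],[0,0,0,0,0,1],[0,0,0,0,0,1],[0,0,0,0,0,0.6],[0,0,0,0,0,0]]])

```text
time_s: 14.62
eef_pos: [0.4841, -0.1146, 0.2657]
eef_rot: [0.001, 0.965, -0.262, 0.001]
wrist_force: [2.0, -6.4, -4.8]
opening: 0.301
grasp_force: 59.0
```

```bash
python3 -c "
from h import *
read(drop=.0088)"
```

```text
t 14.67 faceZ 0.1548 752 needle [(1.52, 99)] rim [(1.59, 86), (2.44, 32), (0.71, 30), (2.6, 29), (0.01, 27)]
q6 1.629 F [ 3.6 -5.5 -4. ] T [-0.88 -0.52 -0.05] grip 59.0 [ 0.4841 -0.1146  0.2657]
```

Call:
send_rows(commands=[[[0,0,0,0,0,0.4],[0,0,0,0,0,0.4],[0,0,0,0,0,0]]])

```text
time_s: 14.92
eef_pos: [0.4841, -0.1146, 0.2657]
eef_rot: [0.001, 0.954, -0.3, 0.001]
wrist_force: [3.1, -6.2, -3.2]
opening: 0.294
grasp_force: 59.0
```

```bash
python3 -c "
from h import *
read(drop=.0088)"
```

```text
t 14.97 faceZ 0.1547 748 needle [(1.59, 98)] rim [(1.6, 77), (2.44, 33), (0.71, 29), (2.6, 29), (0.01, 27)]
q6 1.708 F [ 3.2 -6.5 -3.5] T [-0.88 -0.5   0.  ] grip 59.0 [ 0.4841 -0.1146  0.2657]
```

Needle on the long mark (1.59 against 1.60). I'll release and rise.

Call:
send_rows(commands=[[[0,0,0,0,0,0],[0,0,0,0,0,0],[0,0,0,0,0,0],[0,0,0,0,0,0],[0,0,0,0,0,0],[0,0,0,0,0,0]]], jaw=1)

```text
time_s: 15.47
eef_pos: [0.4837, -0.1136, 0.2655]
eef_rot: [-0.0, 0.954, -0.299, -0.0]
wrist_force: [-0.8, -0.1, 0.3]
opening: 0.998
grasp_force: 0.0
```

Call:
send_rows(commands=[[[0,0,-0.4,0,0,0],[0,0,-0.7,0,0,0],[0,0,-0.8,0,0,0],[0,0,-0.8,0,0,0],[0,0,-0.7,0,0,0],[0,0,-0.4,0,0,0],[0,0,0,0,0,0],[0,0,0,0,0,0]]])

```text
time_s: 16.13
eef_pos: [0.4838, -0.1137, 0.3798]
eef_rot: [0.0, 0.954, -0.299, 0.001]
wrist_force: [-0.4, -1.2, -0.9]
opening: 0.996
grasp_force: 0.0
```

```bash
python3 -c "
from h import *
p=read(drop=.0088)
t=p['image'];s=imaging.camera('side')['image']
cv2.imwrite('pics/f.png',np.hstack([cv2.resize(t[180:260,240:320],(400,400),interpolation=cv2.INTER_CUBIC),cv2.resize(s[160:310,200:350],(400,400))]))"
```

```text
t 16.18 faceZ 0.1546 750 needle [(1.58, 102)] rim [(1.6, 79), (2.44, 33), (0.71, 30), (2.6, 29), (0.01, 27)]
q6 1.708 F [-0.5  1.6  0.7] T [ 0.03 -0.02 -0.  ] grip 0.0 [ 0.4834 -0.1136  0.3788]
```

View pics/f.png

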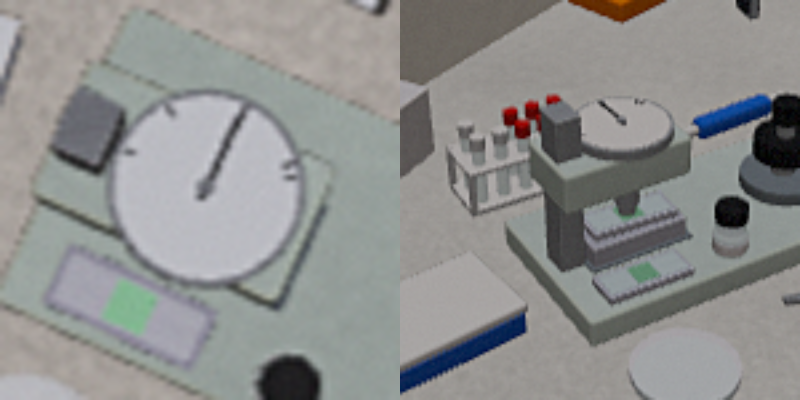

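The needle, from hub (205,190) to tip (245,105), lies on the long mark. The surroundings haven't moved and the robot is clear.

```bash
python3 -c "
from bench import ctrl
print(ctrl.hand_in())"
```

```text
the job is handed in; nothing more can be done
None
```

The job is handed in: the large knob set the foot on the glass with the needle at about 0.34 rad, the small knob then brought it to about 1.58 rad (long mark 1.6), and the robot let go and backed clear at about 16 s.

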